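# Slide a specimen carrier under the leaf spring of a slide feeder

## Task

Without gripping or lifting it, press down hard with the fingertips on the ribbed pad of the flat slide carrier and push it along its channel, so that its nose passes under the leaf spring and comes home against the end stop. Then let go and leave it there. Do not touch the leaf spring, and leave the tip box, bottle and jar where they stand.

Things in the scene. Friction and masses are not known exactly. Their poses are not given: they have to be found in the camera images.
- feeder: White slide feeder fixed to the bench, 112 mm wide (x), 310 mm long (y), turned either way. Origin: centre of its underside, z up. The carrier travels along its +y. Above the bench: slippery channel floor 12 mm (friction 0.08), carrier top 22 mm, side rails (outside x = -43.5 and +43.5 mm) 20 mm. The carrier's top is open to the fingertip between hood and bridge, y = -50 to +66 mm.
- hood_edge (a point): Top middle of the front edge of the feeder's hood, at the feeder's (0, -50, 44) mm. The hood, full width, covers the channel from there back to y = -150 mm and the carrier's tail stays under it during the whole travel.
- bridge_edge (a point): Top middle of the near edge of the bridge that carries the leaf spring, at the feeder's (0, 66, 51) mm; the bridge is a dark bar across the full width, 14 mm along y.
- stop_face (a point): Centre of the face of the feeder's end stop, a wall 33 mm high across the channel's far end, at the feeder's (0, 140, 22) mm; the carrier's nose must come against it.
- carrier: Grey flat slide carrier, 84 mm wide (x), 213 mm long (y), 10 mm thick, 0.15 to 0.3 kg, loose in the channel, its y along the feeder's y. Origin: centre of its underside. Only its flat top can be reached, so it is driven by the friction of fingertips pressed on it. Dark ribs (almost flat) mark the pad; a glass slide lies across it nearer the nose.
- carrier_pad (a point): Centre of the ribbed pad (60 mm across by 38 mm along y) on the carrier's top, 20 mm ahead (+y) of the carrier's origin. At the start it lies at the feeder's y = -19 to -2 mm, when the carrier is home at +53.5 mm.
- carrier_nose (a point): Foremost point of the carrier's half-round nose, mid-width, 106.5 mm ahead (+y) of the carrier's origin and 5 mm above its underside. At the start it is 56 to 73 mm from the stop face.
- leaf (a joint): Leaf spring, steel strip 30 x 45 mm, hanging from the bridge and sloping down in the travel direction. Value: angle (rad) its free end is raised, 0 at rest, about 0.14 on the carrier's top. It presses on the carrier with 4 to 7 N; driving under it takes a downward press of about 9 to 13 N, a lighter touch slips, 15 to 25 N is ample. It meets the nose 35 mm before the stop.
- leaf_tip (a point): Underside of the free end of the leaf spring, at rest at the feeder's (0, 113, 16) mm.
- tip_box: Yellow pipette-tip box, 80 x 120 x 42 mm, loose bystander. Origin: centre of its underside.
- reagent: Amber reagent bottle, 52 mm in diameter, 105 mm tall, standing, loose bystander. Origin: centre of its underside.
- jar: Clear specimen jar with a white cap, 48 mm in diameter, 60 mm tall, standing, loose bystander. Origin: centre of its underside.
There are look-alikes about, which are no part of the job. Leave any brown or red look-alike of the carrier alone.

How it is judged:
By the outcome, as a careful person would: the job done as asked, in the order asked, and still so for the second after the job is handed in, with the robot touching nothing.
It also fails if it takes over 51 s, if anything falls off the work surface, if the arm or the gripper's body presses on something with over 40 N, if the wrist force passes 120 N, or if a joint passes its speed limit or range.

## Robot

A 6-joint arm with a two-finger parallel gripper is mounted at the origin on the work surface. World frame = base frame: x ahead of the robot, y to its left, z up, the work surface at z = 0. Lengths are in mm, angles in rad, forces in N, time in s.
With the tool pointing down it reaches from about 400 to 925 mm from the base axis. Payload 12.5 kg.
Tool frame: the origin (TCP) lies at the very end of the fingers, on their centre line; the grasp point (between the pads) lies grip_depth behind it (grip_depth is the distance from the TCP to the grasp point, in mm); z points along the fingers, y is the line along which they close (so a half turn about z gives the same grasp; the last joint's range is limited). The gripper opens to 95 mm and grips with 3 to 60 N. Pads are 20 mm wide; open, the fingers measure 119 mm over their backs; the gripper's body (75 mm by 180 mm) begins 59 mm behind the grasp point.
Start: joints at [1.022, 0.491, 1.559, -0, 1.092, -0.106], TCP at [267.781, 564.748, 214.661] pointing down, gripper open.
Joint ranges: [-3.1, 3.1], [-0.84, 2.19], [0.05, 2.79], [-1.13, 4.28], [0.06, 2.93], [-2.69, 2.69]. Speed limits (rad/s): [2.22, 2.22, 2.79, 3.14, 3.14, 3.14].

## Interface

Orientations are given as [roll, pitch, yaw] about the fixed x, y, z axes, in that order (R = Rz(yaw) Ry(pitch) Rx(roll)).
In Python, from cell import state, read_camera, job_done, grip_depth gives the robot as it stands.
- The arm moves only by the tool drive_tool, never from a script. Its argument "targets" is a list of rows, each an object with "jaw": the opening, from 0 (shut) to 1 (fully open); "travel": the shift along the tool's x, y, z in m, a list of three; "twist": the turn about the tool's z in rad. In form: [{"jaw": jaw, "travel": [tx, ty, tz], "twist": twist}, ...]. A call has 1 to 8 rows; each row is the pose to reach, as a shift and turn from the pose commanded when the call began, along the tool's axes at that moment; what a row does not reach only later rows make up. A row lasts 1/12 s, in which the tool goes at most 41.7 mm and 7.16 degrees, less where a joint would pass 70% of its speed; a pose out of reach is approached as far as the arm can. A call with a gripper value outside its range is refused whole. The fingers move at their own pace and stop on an object; the grip force is fixed at half the most. Time passes only in rows, so rows that repeat a pose let the fingers close. It gives the time, the measured TCP pose, the force, the opening and the grip force at its end, in the units of the state.
- state(): the state, without advancing time (a new reading comes with each control period).
- read_camera(name): name is "side" or "top" or "wrist"; returns a dict with "frame" (420x560x3 uint8, red, green, blue), "fx", "fy", "cx", "cy" (pixels), "R" (3x3) and "t" (3): a world point X has camera coordinates R X + t. Camera axes: x right, y down, z forward; pixel columns grow to the right and rows downward; lengths in mm; the calibration is good to about 2 mm. A picture is of the moment at which its call begins. There is no depth.
- job_done(): hands the job in; it is judged then, once.
The state is a dict: "t": time; "joints": joint angles; "qvel": joint speeds; "tau": joint torques, N m; "eef_pos": TCP position; "tcp_rot": TCP orientation; "ft_force": force on the tool from outside, world axes, zero at the start; "moment": the same for the moment, N m; "opening": opening from 0.0 (shut) to 1.0 (fully open); "grip_force": force on a finger pad.
Only numpy, scipy, OpenCV 4.12 (cv2) and the standard library are available. Lean on these libraries where they do the work, as an engineer would, in place of code of your own. Each camera call takes 0.05 s, during which the arm holds its last target. There are 200 camera calls.

## Working session

There is one attempt and no reset: what is moved stays moved. The work goes in short steps, Python scripts to look and compute and a tool call to move; the robot and the scene stay as the last step left them, time stands still between calls to the robot, and variables do not carry over. Pictures are saved under pics/ and viewed, at most 10 in all, crops included, and the job is handed in when it is done.

Besides the shell and the picture viewer there is one more tool, called after ">>>" as name([rows], argument=value, ...), one row to a line, values as JSON. drive_tool: Moves the arm, as the interface text tells. Its arguments: {"type":"object","properties":{"targets":{"type":"array"}},"required":["targets"]}

```bash
mkdir -p pics
python3 - <<'E'
from cell import state, read_camera, grip_depth
import cv2,pickle
print(state(),grip_depth)
d={}
for n in("top","side"):
    c=read_camera(n);d[n]=c
    cv2.imwrite(f"pics/{n}0.png",cv2.resize(c["frame"][:,:,::-1],(800,600),interpolation=cv2.INTER_CUBIC))
    print(n,{k:c[k] for k in c if k!="frame"})
pickle.dump(d,open("c.pkl","wb"))
E
```

```text
{'t': 0.0, 'joints': array([ 1.02238472e+00,  4.91546732e-01,  1.55945837e+00,  4.98026476e-06,
        1.09168480e+00, -1.05571848e-01]), 'qvel': array([-0.00104292, -0.00073287, -0.00025073,  0.00145569, -0.00011308,
       -0.00022371]), 'tau': array([-9.07919621e-04, -6.12640929e+01, -2.58183843e+01,  6.92315586e-02,
        4.81304736e-02, -1.28253923e-04]), 'eef_pos': array([267.65120391, 564.5195414 , 214.06664351]), 'tcp_rot': array([-3.14050198e+00, -1.20015927e-04,  2.69875053e+00]), 'ft_force': array([-0.38002179, -0.56728441,  0.31758835]), 'moment': array([-0.00564089,  0.04989218, -0.02053575]), 'grip_force': 0.0, 'opening': 1.002927639801023} 18.8
top {'fx': 393.61727717412936, 'fy': 393.61727717412936, 'cx': 273.36985837051293, 'cy': 210.17743056250444, 'R': array([[ 0.02603404, -0.99966016,  0.00133806],
       [-0.99267292, -0.02601001, -0.11799984],
       [ 0.11799454,  0.00174376, -0.99301271]]), 't': array([-43.45254737, 494.23926367, 881.30568323])}
side {'fx': 432.5754067663925, 'fy': 432.5754067663925, 'cx': 285.5561350931838, 'cy': 203.90901394712353, 'R': array([[ 0.81834981, -0.57446455,  0.01714831],
       [-0.3704673 , -0.55008836, -0.74843622],
       [ 0.43938317,  0.60612975, -0.66298504]]), 't': array([-450.07616211,  226.49519428,  821.22668715])}
```

View pics/top0.png

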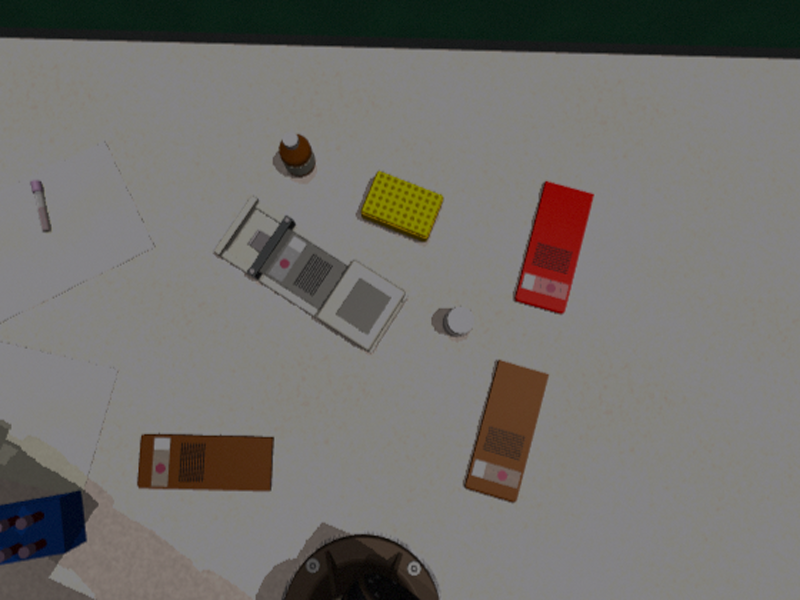

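View pics/side0.png

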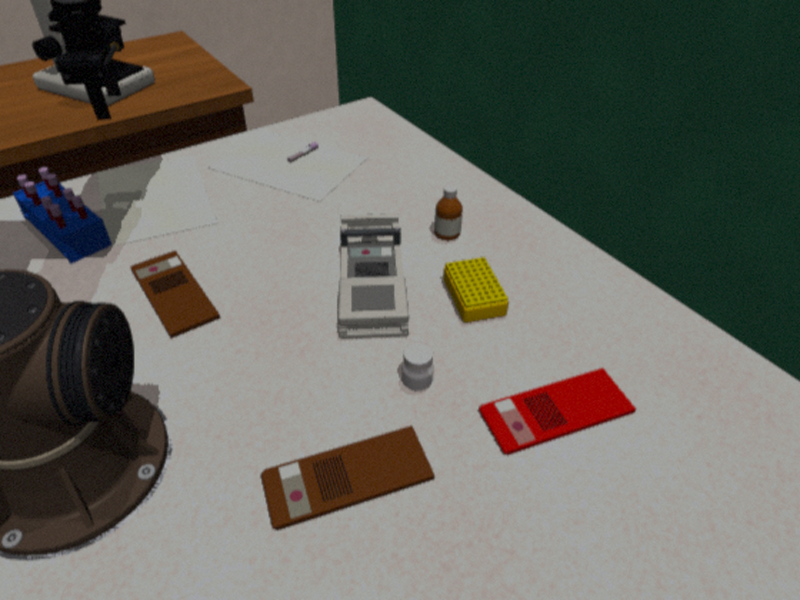

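The feeder is in the top view (800×600), with the hood at about (362,305), the bridge at (272,247) and the stop at (237,228). The grey pad is at (313,273). The brown and red look-alikes are well away. Next, an enlarged crop.

Run:
```python
import cv2,pickle
d=pickle.load(open("c.pkl","rb"))
f=d["top"]["frame"][130:255,140:300,::-1]
f=cv2.convertScaleAbs(cv2.resize(f,(800,600),fx=5,fy=5,interpolation=cv2.INTER_CUBIC) if 0 else cv2.resize(f,None,fx=4.8,fy=4.8,interpolation=cv2.INTER_CUBIC),alpha=1.6)
cv2.imwrite("pics/topc.png",f);print(f.shape)
f=d["side"]["frame"][140:245,225:365-60+60,::-1]
f=cv2.convertScaleAbs(cv2.resize(f,None,fx=5.6,fy=5.6,interpolation=cv2.INTER_CUBIC),alpha=1.3)
cv2.imwrite("pics/sidec.png",f);print(f.shape)
```

```text
(600, 768, 3)
(588, 784, 3)
```

View pics/topc.png

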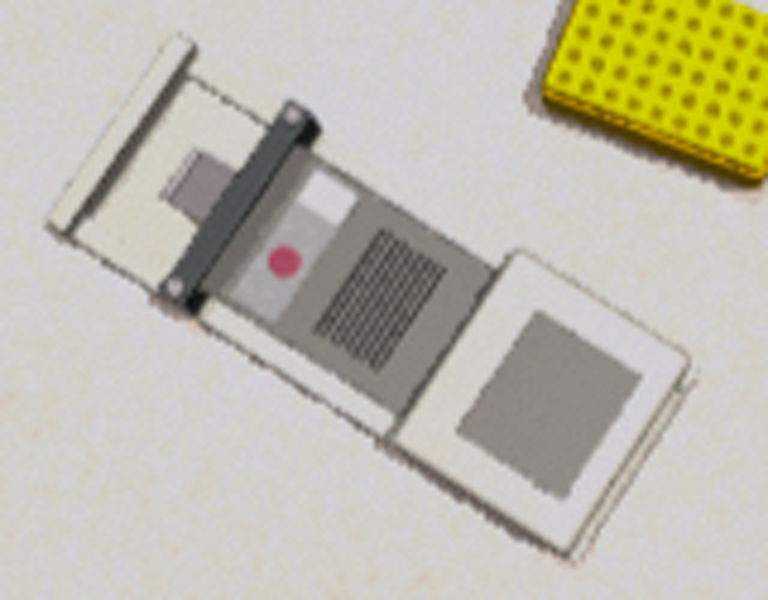

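View pics/sidec.png

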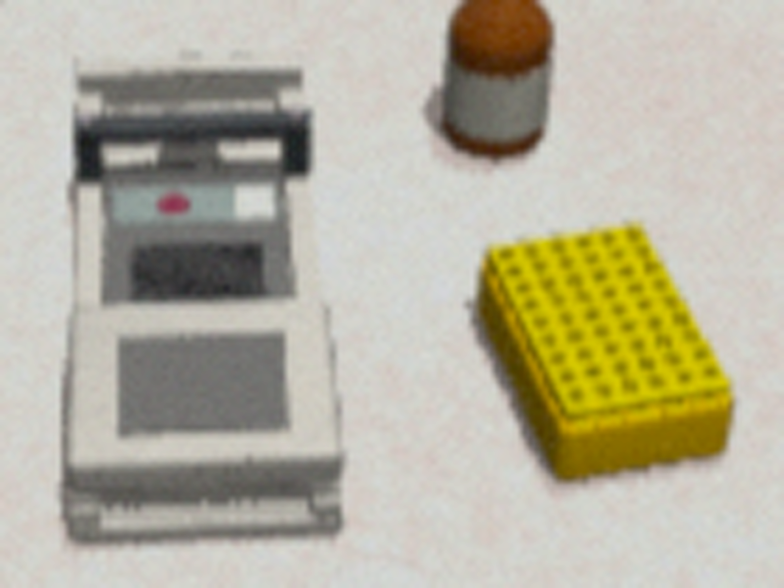

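```bash
cat > h.py <<'E'
import numpy as np,pickle
from scipy.optimize import least_squares
def proj(c,X):
    p=np.atleast_2d(X)@np.array(c["R"]).T+c["t"]
    return np.c_[c["fx"]*p[:,0]/p[:,2]+c["cx"],c["fy"]*p[:,1]/p[:,2]+c["cy"]]
def unproj(c,uv,z):
    R=np.array(c["R"]);o=-R.T@c["t"];r=R.T@[(uv[0]-c["cx"])/c["fx"],(uv[1]-c["cy"])/c["fy"],1]
    return o+r*(z-o[2])/r[2]
def f2w(p,X):
    X=np.atleast_2d(X);c,s=np.cos(p[2]),np.sin(p[2])
    return np.c_[p[0]+c*X[:,0]-s*X[:,1],p[1]+s*X[:,0]+c*X[:,1],X[:,2]]
E
python3 - <<'E'
from h import *
d=pickle.load(open("c.pkl","rb"));T=d["top"];S=d["side"]
t=lambda a:np.array(a)/4.8+[140,130]
s=lambda a:np.array(a)/5.6+[225,140]
X=[[56,-50,44],[-56,-50,44],[56,-150,44],[-56,-150,44]]
ut=t([[518,250],[393,437],[692,360],[570,550]])
us=s([[325,308],[78,306],[342,460],[68,467]])
res=lambda p:np.r_[proj(T,f2w(p,X))-ut,proj(S,f2w(p,X))-us].ravel()
h=[unproj(T,u,44) for u in ut]
print(np.linalg.norm(h[0]-h[1]),np.linalg.norm(h[0]-h[2]))
e=h[0]-h[1];m=np.mean(h,0)
p=least_squares(res,[m[0],m[1],np.arctan2(e[1],e[0])]).x
print("pose",p);print(res(p).reshape(-1,2).round(1).tolist())
c,sn=np.cos(p[2]),np.sin(p[2])
def w2f(w): a=w[:2]-p[:2];return np.array([c*a[0]+sn*a[1],-sn*a[0]+c*a[1]]).round(1)
for n,u,z in[("pad",(380,300),22),("bridge",(262,211),51),("leaftip",(182,175),16),("stoptop far/near mid",(130,145),33)]:print(n,w2f(unproj(T,t(u),z)))
for n,u,z in[("padS",(198,270),22),("bridgeS",(193,130),51)]:print(n,w2f(unproj(S,s(u),z)))
for n,u,z in[("bottle top",(291,139),105),("jar top",(460,321),60)]:print(n,w2f(unproj(T,np.array(u)*.7,z)))
print("bottle base side",w2f(unproj(S,s((495,140)),0)))
for y in(-18,0,45):print(y,f2w(p,[0,y,22]))
np.save("p.npy",p)
E
```

```text
107.06425026686696 98.51870110329445
pose [538.5248093   97.5455097   -0.55139952]
[[1.7, -1.3], [0.5, 0.4], [2.1, -0.7], [0.5, 1.1], [0.2, -2.6], [-1.9, -1.0], [-0.4, -1.3], [-1.2, -1.1]]
pad [-3.5 -2.1]
bridge [-0.4 62.9]
leaftip [ -4.7 116.4]
stoptop far/near mid [ -7.3 140.4]
padS [ 0.7 -5. ]
bridgeS [ 0.2 62.5]
bottle top [148.1 127.6]
jar top [  58.9 -242.2]
bottle base side [151.  118.3]
-18 [[529.09497209  82.21325056  22.        ]]
0 [[538.5248093  97.5455097  22.       ]]
45 [[562.09940231 135.87615754  22.        ]]
```

Pose checks out: hood length is 98.5 mm against 100, the bridge is within 3 mm, and the pad sits at y ≈ -2. Now moving above the pad with the jaw shut.

>>> drive_tool([
  {"jaw": 0, "travel": [-0.037, -0.0265, 0], "twist": 0},
  {"jaw": 0, "travel": [-0.064, -0.046, 0], "twist": 0},
  {"jaw": 0, "travel": [-0.091, -0.0655, 0], "twist": 0},
  {"jaw": 0, "travel": [-0.118, -0.085, 0], "twist": 0},
  {"jaw": 0, "travel": [-0.145, -0.1045, 0], "twist": 0},
  {"jaw": 0, "travel": [-0.172, -0.124, 0], "twist": 0},
  {"jaw": 0, "travel": [-0.2, -0.144, 0], "twist": 0},
  {"jaw": 0, "travel": [-0.22, -0.159, 0], "twist": 0},
])

```text
t: 0.77
eef_pos: [399.2, 324.7, 214.5]
tcp_rot: [-3.141, -0.0, 2.698]
ft_force: [0.1, -0.0, 0.5]
opening: 0.497
grip_force: 0.0
```

>>> drive_tool([
  {"jaw": 0, "travel": [-0.0275, -0.02, 0], "twist": 0},
  {"jaw": 0, "travel": [-0.055, -0.04, 0], "twist": 0},
  {"jaw": 0, "travel": [-0.083, -0.06, 0], "twist": 0},
  {"jaw": 0, "travel": [-0.11, -0.08, 0], "twist": 0},
  {"jaw": 0, "travel": [-0.14, -0.1, 0], "twist": 0},
  {"jaw": 0, "travel": [-0.17, -0.12, 0], "twist": 0},
  {"jaw": 0, "travel": [-0.2, -0.145, 0], "twist": 0},
  {"jaw": 0, "travel": [-0.22, -0.159, 0], "twist": 0},
])

```text
t: 1.43
eef_pos: [530.0, 86.0, 214.4]
tcp_rot: [-3.141, -0.0, 2.698]
ft_force: [-0.0, -0.1, 0.7]
opening: 0.008
grip_force: 0.0
```

>>> drive_tool([
  {"jaw": 0, "travel": [0, 0, 0.03], "twist": 0.109},
  {"jaw": 0, "travel": [0, 0, 0.06], "twist": 0.109},
  {"jaw": 0, "travel": [0, 0, 0.09], "twist": 0.109},
  {"jaw": 0, "travel": [0, 0, 0.09], "twist": 0.109},
  {"jaw": 0, "travel": [0, 0, 0.09], "twist": 0.109},
])

```text
t: 1.85
eef_pos: [528.6, 88.9, 124.0]
tcp_rot: [-3.14, -0.003, 2.59]
ft_force: [0.7, 0.3, 0.8]
opening: 0.001
grip_force: 0.0
```

>>> drive_tool([
  {"jaw": 0, "travel": [-0.0015, 0, 0.03], "twist": 0},
  {"jaw": 0, "travel": [-0.0015, 0, 0.06], "twist": 0},
  {"jaw": 0, "travel": [-0.0015, 0, 0.08], "twist": 0},
  {"jaw": 0, "travel": [-0.0015, 0, 0.09], "twist": 0},
  {"jaw": 0, "travel": [-0.0015, 0, 0.094], "twist": 0},
  {"jaw": 0, "travel": [-0.0015, 0, 0.094], "twist": 0},
])

```text
t: 2.35
eef_pos: [531.0, 88.2, 31.4]
tcp_rot: [3.141, 0.001, 2.59]
ft_force: [-0.9, -0.9, 0.2]
opening: 0.005
grip_force: 0.0
```

```bash
cat > look.py <<'E'
import cv2,sys,numpy as np
from cell import read_camera,state
n=sys.argv[1]
s=read_camera("side")["frame"][130:250,215:325,::-1]
s=cv2.convertScaleAbs(cv2.resize(s,(412,450),interpolation=cv2.INTER_CUBIC),alpha=1.3)
w=cv2.resize(read_camera("wrist")["frame"][:,:,::-1],(388,291))
o=np.zeros((450,800,3),np.uint8);o[:,:412]=s;o[:291,412:]=w
cv2.imwrite(f"pics/{n}.png",o)
st=state();print(st["eef_pos"],st["ft_force"])
E
python3 look.py a1
```

```text
[531.18520924  88.23949356  32.09551663] [-0.26841463 -0.07398546  0.2668419 ]
```

View pics/a1.png

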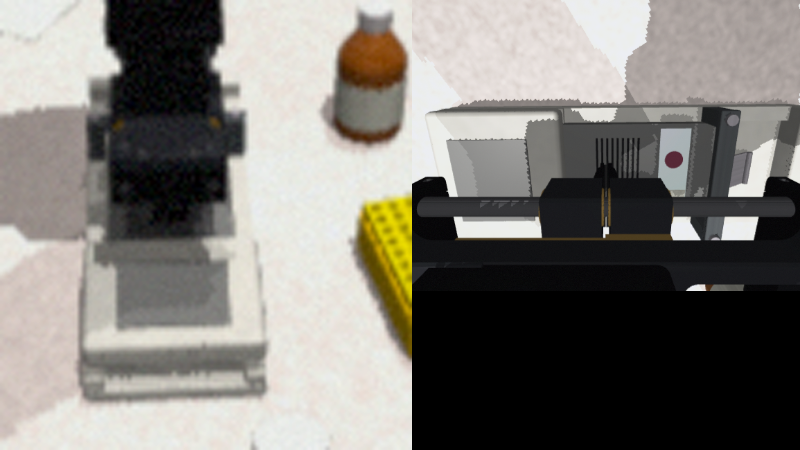

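The wrist view shows the fingertips at x≈605 over the rear of the ribs, which span 597–640. I'll shift 6 mm forward, then descend to contact.

>>> drive_tool([
  {"jaw": 0, "travel": [0, 0.006, 0], "twist": 0},
  {"jaw": 0, "travel": [0, 0.006, 0.004], "twist": 0},
  {"jaw": 0, "travel": [0, 0.006, 0.006], "twist": 0},
  {"jaw": 0, "travel": [0, 0.006, 0.008], "twist": 0},
  {"jaw": 0, "travel": [0, 0.006, 0.008], "twist": 0},
])

```text
t: 2.87
eef_pos: [533.5, 93.3, 22.4]
tcp_rot: [3.142, -0.0, 2.59]
ft_force: [-0.0, 0.9, -0.1]
opening: 0.002
grip_force: 0.0
```

>>> drive_tool([
  {"jaw": 0, "travel": [0, 0, 0.001], "twist": 0},
  {"jaw": 0, "travel": [0, 0, 0.002], "twist": 0},
  {"jaw": 0, "travel": [0, 0, 0.002], "twist": 0},
  {"jaw": 0, "travel": [0, 0, 0.002], "twist": 0},
])

```text
t: 3.2
eef_pos: [533.5, 93.2, 22.2]
tcp_rot: [3.141, 0.001, 2.59]
ft_force: [-5.9, -0.6, 23.2]
opening: 0.007
grip_force: 11.6
```

>>> drive_tool([
  {"jaw": 0, "travel": [0, 0.0015, 0], "twist": 0},
  {"jaw": 0, "travel": [0, 0.003, 0], "twist": 0},
  {"jaw": 0, "travel": [0, 0.005, 0], "twist": 0},
  {"jaw": 0, "travel": [0, 0.007, 0], "twist": 0},
  {"jaw": 0, "travel": [0, 0.009, 0], "twist": 0},
  {"jaw": 0, "travel": [0, 0.011, 0], "twist": 0},
  {"jaw": 0, "travel": [0, 0.013, 0], "twist": 0},
  {"jaw": 0, "travel": [0, 0.015, 0], "twist": 0},
])

```text
t: 3.87
eef_pos: [542.3, 105.6, 22.2]
tcp_rot: [3.14, 0.002, 2.59]
ft_force: [-2.9, -4.0, 20.1]
opening: 0.005
grip_force: 9.9
```

>>> drive_tool([
  {"jaw": 0, "travel": [0, 0.002, 0], "twist": 0},
  {"jaw": 0, "travel": [0, 0.004, 0], "twist": 0},
  {"jaw": 0, "travel": [0, 0.006, 0], "twist": 0},
  {"jaw": 0, "travel": [0, 0.008, 0], "twist": 0},
  {"jaw": 0, "travel": [0, 0.01, 0], "twist": 0},
  {"jaw": 0, "travel": [0, 0.012, 0], "twist": 0},
  {"jaw": 0, "travel": [0, 0.014, 0], "twist": 0},
  {"jaw": 0, "travel": [0, 0.016, 0], "twist": 0},
])

```text
t: 4.53
eef_pos: [549.9, 118.7, 22.2]
tcp_rot: [-3.141, 0.001, 2.59]
ft_force: [-5.6, -8.5, 22.0]
opening: 0.004
grip_force: 11.0
```

```bash
sed -i 's/\[:,:,::-1\],(388,291))/[100:300,100:500,::-1],(388,194))/; s/o\[:291/o[:194/' look.py; python3 look.py a2
```

```text
[550.10181629 119.00690184  22.24646094] [-3.75231676 -5.89064819 21.82362432]
```

View pics/a2.png

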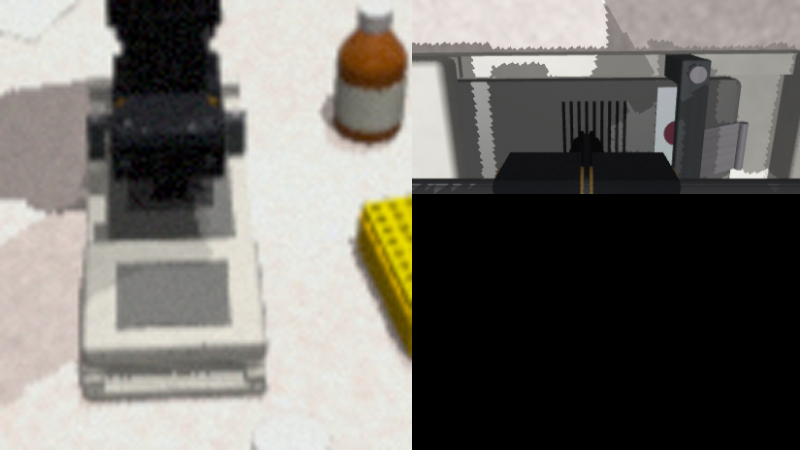

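The ribs span 563–626 with the fingertip at 586, so the carrier has moved with the finger without slipping and the nose is already at the leaf. Continuing.

>>> drive_tool([
  {"jaw": 0, "travel": [0, 0.002, 0.0002], "twist": 0},
  {"jaw": 0, "travel": [0, 0.004, 0.0002], "twist": 0},
  {"jaw": 0, "travel": [0, 0.006, 0.0002], "twist": 0},
  {"jaw": 0, "travel": [0, 0.008, 0.0002], "twist": 0},
  {"jaw": 0, "travel": [0, 0.01, 0.0002], "twist": 0},
  {"jaw": 0, "travel": [0, 0.012, 0.0002], "twist": 0},
  {"jaw": 0, "travel": [0, 0.014, 0.0002], "twist": 0},
  {"jaw": 0, "travel": [0, 0.016, 0.0002], "twist": 0},
])

```text
t: 5.3
eef_pos: [558.7, 132.6, 22.2]
tcp_rot: [3.141, 0.002, 2.59]
ft_force: [-4.3, -7.2, 22.2]
opening: 0.01
grip_force: 11.1
```

>>> drive_tool([
  {"jaw": 0, "travel": [0, 0.0015, 0], "twist": 0},
  {"jaw": 0, "travel": [0, 0.003, 0], "twist": 0},
  {"jaw": 0, "travel": [0, 0.0045, 0], "twist": 0},
  {"jaw": 0, "travel": [0, 0.006, 0], "twist": 0},
])

```text
t: 5.63
eef_pos: [561.8, 137.7, 22.2]
tcp_rot: [3.141, 0.002, 2.59]
ft_force: [-4.0, -6.6, 22.1]
opening: 0.005
grip_force: 11.0
```

>>> drive_tool([
  {"jaw": 0, "travel": [0, 0.001, 0], "twist": 0},
  {"jaw": 0, "travel": [0, 0.002, 0], "twist": 0},
  {"jaw": 0, "travel": [0, 0.003, 0], "twist": 0},
  {"jaw": 0, "travel": [0, 0.003, 0], "twist": 0},
])

```text
t: 5.97
eef_pos: [563.5, 140.3, 22.2]
tcp_rot: [3.141, 0.002, 2.59]
ft_force: [-3.9, -5.4, 21.3]
opening: 0.005
grip_force: 10.7
```

```bash
python3 look.py a3
```

```text
[563.48655579 140.34467925  22.24375151] [-4.429959   -5.60945963 20.75505987]
```

View pics/a3.png

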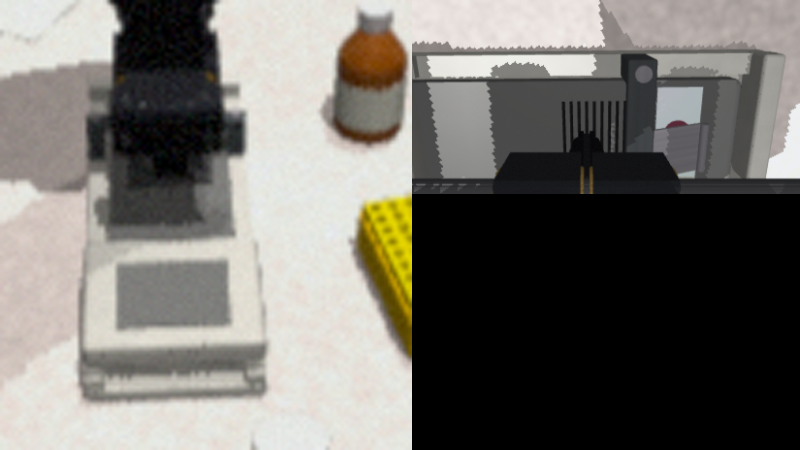

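The leaf now lies on the carrier's top. The nose edge is at x≈740 and the stop is at ≈748, so a few mm remain. I'll go in 1 mm steps and watch for the force to rise.

>>> drive_tool([
  {"jaw": 0, "travel": [0, 0.0005, 0], "twist": 0},
  {"jaw": 0, "travel": [0, 0.001, 0], "twist": 0},
  {"jaw": 0, "travel": [0, 0.0015, 0], "twist": 0},
  {"jaw": 0, "travel": [0, 0.0015, 0], "twist": 0},
])

```text
t: 6.4
eef_pos: [564.2, 141.6, 22.3]
tcp_rot: [3.141, 0.002, 2.59]
ft_force: [-4.3, -6.5, 21.9]
opening: 0.003
grip_force: 10.8
```

>>> drive_tool([
  {"jaw": 0, "travel": [0, 0.0005, 0], "twist": 0},
  {"jaw": 0, "travel": [0, 0.001, 0], "twist": 0},
  {"jaw": 0, "travel": [0, 0.001, 0], "twist": 0},
  {"jaw": 0, "travel": [0, 0.001, 0], "twist": 0},
])

```text
t: 6.73
eef_pos: [564.7, 142.4, 22.2]
tcp_rot: [3.141, 0.002, 2.59]
ft_force: [-4.8, -5.7, 19.9]
opening: 0.005
grip_force: 10.8
```

No stop yet, and the bridge is close. I'll lift, step back 14 mm and press again on the rear of the pad.

>>> drive_tool([
  {"jaw": 0, "travel": [0, 0, -0.004], "twist": 0},
  {"jaw": 0, "travel": [0, 0, -0.008], "twist": 0},
  {"jaw": 0, "travel": [0, -0.007, -0.008], "twist": 0},
  {"jaw": 0, "travel": [0, -0.014, -0.008], "twist": 0},
  {"jaw": 0, "travel": [0, -0.014, -0.008], "twist": 0},
])

```text
t: 7.15
eef_pos: [555.8, 130.0, 28.1]
tcp_rot: [-3.141, -0.001, 2.589]
ft_force: [0.4, 1.1, 0.6]
opening: 0.002
grip_force: 0.0
```

Run:
```python
import cv2
from cell import read_camera,state
w=read_camera("wrist")["frame"][130:300,200:500,::-1]
cv2.imwrite("pics/a4.png",cv2.resize(w,(800,453),interpolation=cv2.INTER_CUBIC));print(state()["eef_pos"])
```

```text
[556.22785578 130.43287642  28.15499742]
```

View pics/a4.png

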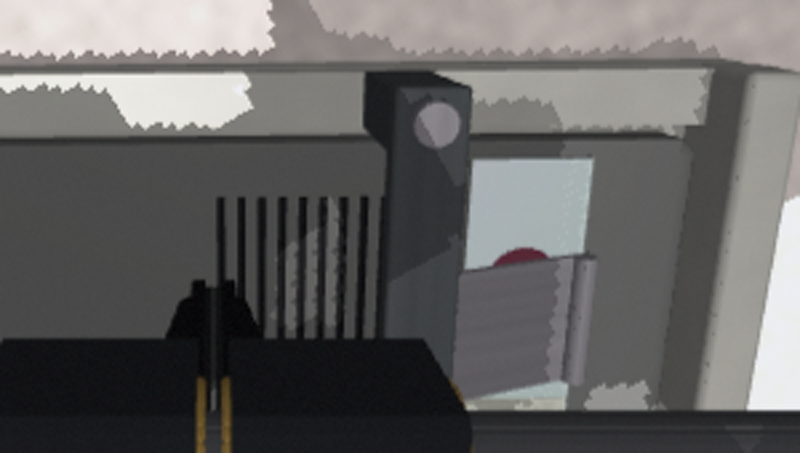

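The ribs start at x=218 and the fingertip is at 212, so I'll go forward 9 mm, press, and push to the stop.

>>> drive_tool([
  {"jaw": 0, "travel": [0, 0.009, 0], "twist": 0},
  {"jaw": 0, "travel": [0, 0.009, 0.003], "twist": 0},
  {"jaw": 0, "travel": [0, 0.009, 0.006], "twist": 0},
  {"jaw": 0, "travel": [0, 0.009, 0.007], "twist": 0},
  {"jaw": 0, "travel": [0, 0.009, 0.008], "twist": 0},
  {"jaw": 0, "travel": [0, 0.009, 0.008], "twist": 0},
  {"jaw": 0, "travel": [0, 0.009, 0.008], "twist": 0},
])

```text
t: 7.78
eef_pos: [562.0, 139.4, 22.2]
tcp_rot: [3.14, 0.001, 2.59]
ft_force: [-5.5, 1.3, 25.5]
opening: 0.005
grip_force: 13.0
```

>>> drive_tool([
  {"jaw": 0, "travel": [0, 0.0007, 0], "twist": 0},
  {"jaw": 0, "travel": [0, 0.0014, 0], "twist": 0},
  {"jaw": 0, "travel": [0, 0.002, 0], "twist": 0},
  {"jaw": 0, "travel": [0, 0.002, 0], "twist": 0},
])

```text
t: 8.12
eef_pos: [562.3, 139.8, 22.2]
tcp_rot: [-3.141, 0.001, 2.591]
ft_force: [-8.5, -9.8, 29.2]
opening: -0.001
grip_force: 14.8
```

>>> drive_tool([
  {"jaw": 0, "travel": [0, 0.0005, 0], "twist": 0},
  {"jaw": 0, "travel": [0, 0.001, 0], "twist": 0},
  {"jaw": 0, "travel": [0, 0.0015, 0], "twist": 0},
  {"jaw": 0, "travel": [0, 0.0015, 0], "twist": 0},
])

```text
t: 8.45
eef_pos: [562.4, 139.9, 22.2]
tcp_rot: [-3.138, -0.0, 2.591]
ft_force: [-11.8, -18.6, 32.7]
opening: -0.001
grip_force: 16.5
```

The force rose to 22 N along the travel with no motion, so the carrier is home against the stop. Lifting away.

>>> drive_tool([
  {"jaw": 0, "travel": [0, -0.001, -0.003], "twist": 0},
  {"jaw": 0, "travel": [0, -0.004, -0.01], "twist": 0},
  {"jaw": 0, "travel": [0, -0.004, -0.03], "twist": 0},
  {"jaw": 0, "travel": [0, -0.004, -0.06], "twist": 0},
  {"jaw": 0, "travel": [0, -0.004, -0.09], "twist": 0},
  {"jaw": 0, "travel": [0, -0.004, -0.12], "twist": 0},
  {"jaw": 0, "travel": [0, -0.004, -0.14], "twist": 0},
  {"jaw": 0, "travel": [0, -0.004, -0.14], "twist": 0},
])

```text
t: 9.12
eef_pos: [562.8, 138.8, 164.5]
tcp_rot: [3.137, 0.005, 2.59]
ft_force: [-0.7, -0.5, 1.1]
opening: 0.004
grip_force: 0.0
```

>>> drive_tool([
  {"jaw": 0, "travel": [0.04, 0, -0.01], "twist": 0},
  {"jaw": 0, "travel": [0.08, 0, -0.02], "twist": 0},
  {"jaw": 0, "travel": [0.12, 0, -0.03], "twist": 0},
  {"jaw": 0, "travel": [0.16, 0, -0.03], "twist": 0},
  {"jaw": 0, "travel": [0.2, 0, -0.03], "twist": 0},
  {"jaw": 0, "travel": [0.2, 0, -0.03], "twist": 0},
])

```text
t: 9.62
eef_pos: [385.5, 245.0, 189.9]
tcp_rot: [-3.14, -0.002, 2.593]
ft_force: [0.6, 0.7, 0.3]
opening: 0.003
grip_force: 0.0
```

Run:
```python
import cv2,numpy as np
from cell import read_camera,state
a=read_camera("top")["frame"][90:260,140:340,::-1];b=read_camera("side")["frame"][130:230,215:325,::-1]
o=np.zeros((400,800,3),np.uint8)
o[:340,:400]=cv2.resize(a,(400,340),interpolation=cv2.INTER_CUBIC)
o[:364,400:]=cv2.resize(b,(400,364),interpolation=cv2.INTER_CUBIC)
cv2.imwrite("pics/a5.png",cv2.convertScaleAbs(o,alpha=1.4));print(state()["eef_pos"],state()["ft_force"])
```

```text
[390.03711929 243.90706067 190.15649474] [ 0.87399317 -0.18571566  0.29894435]
```

View pics/a5.png

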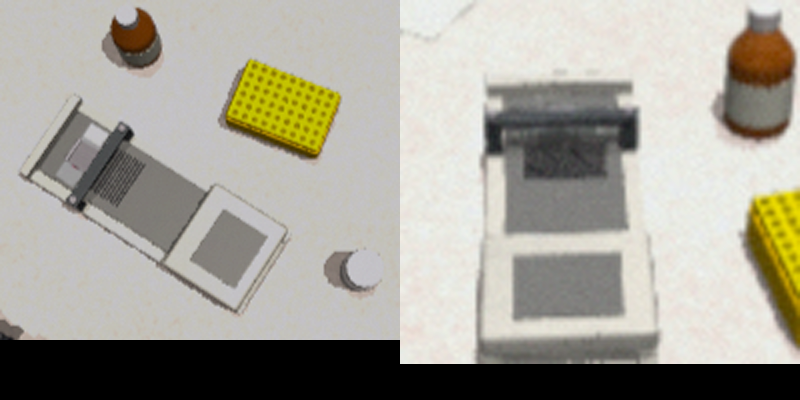

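The carrier reaches the stop wall (around (45,150)), the leaf lies on it, the bystanders have not moved and the arm is clear. Handing in.

```bash
python3 -c "
from cell import job_done;print(job_done())"
```

```text
the job is handed in; nothing more can be done
None
```

I pushed the carrier under the leaf spring and home against the end stop, then let go; the final pictures show the bystanders where they stood and the arm clear. The job is handed in; no verdict came back.

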